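# Start up the bake station with its bench switches, in order

### The arm

A 6-joint arm with a two-finger parallel gripper is mounted at the origin on a cart in front of the work surface, level with it; the furniture and walls round the work are solid. World frame = base frame: x ahead of the robot, y to its left, z up, the work surface at z = 0. Lengths are in mm, angles in rad, forces in N, time in s.
With the tool pointing down it reaches from about 275 to 750 mm from the base axis. Payload 10.2 kg.
Tool frame: the origin (TCP) lies midway between the tips of the shut fingers; the grasp point (between the pads) lies 19 mm behind it; z points along the fingers, y is the direction in which the jaws open and shut (so a half turn about z gives the same grasp; the last joint's range is limited). The gripper opens to 85 mm and grips with 20 to 120 N. Pads are 22 mm wide; open, the fingers measure 114 mm over their backs; the gripper's body (76 mm by 85 mm) begins 54 mm behind the grasp point. The pads swing forward as they close: fully open they stand 13 mm farther back than shut.
Start: joints at [-1.483, 0.313, 1.498, -0, 1.331, -0.223], TCP at [160.543, -499.857, 231.294] pointing down, gripper open.
Joint ranges: [-2.94, 2.94], [-0.97, 2.17], [0.19, 2.56], [-1.23, 4.37], [0.02, 3.11], [-2.88, 2.88]. Speed limits (rad/s): [2.39, 2.39, 3.01, 3.14, 3.14, 3.14].

### API

Orientations are given as a unit quaternion [w, x, y, z].
In Python, from rig import ctrl gives the robot as it stands.
- The arm moves only by the tool carry_out, never from a script. Its argument "plan" is a list of rows, each a list of 3 entries, a list of its own where there are three numbers: the finger opening in mm, from 0 to 85.4, then the shift along the tool's x, y, z in mm, then the turn, a rotation vector about the tool's x, y, z in units of 6 degrees (1.0 is 6 degrees). In form: [[grip, [x, y, z], [ax, ay, az]], ...]. A call has 1 to 20 rows; each row shifts and turns the commanded pose from where the row before left it, along the tool's axes as they then stand; what a row does not reach is not made up. A row lasts 1/12 s, in which the tool goes at most 41.7 mm and 7.16 degrees, less where a joint would pass 70% of its speed; a pose out of reach is approached as far as the arm can. A call with a gripper value outside its range is refused whole. The fingers move at their own pace and stop on an object; "grip_force" is the grip in N (left out, the last holds). Time passes only in rows, so rows that do not move let the fingers close. It gives the time, the measured TCP pose, the force and the opening at its end, in the units of the state.
- ctrl.sense(): the state, without advancing time (a new reading comes with each control period).
- ctrl.capture(name): name is "scene" or "top" or "wrist"; returns a dict with "color" (480x640x3 uint8, blue, green, red), "range_z" (480x640 float32, mm along the optical axis (not along the pixel's ray), 0 where there is no reading), "fx", "fy", "cx", "cy" (pixels), "cam_to_world" (4x4, takes a point from camera to world coordinates); the wrist camera has in their place "tool_from_camera" (4x4, takes a point from camera to tool coordinates, whose origin is the TCP and whose axes are the flange's). Camera axes: x right, y up, looking along -z (the intrinsics and any distortion apply to the point x, -y, -z); pixel columns grow to the right and rows downward; lengths in mm; the calibration is good to about 2 mm. A picture is of the moment at which its call begins: read the wrist's pose just before it.
- ctrl.finish_job(): hands the job in, once; it reports no verdict.
The state is a dict: "time_s": time; "joints": joint angles; "dq": joint speeds; "tau": joint torques, N m; "eef_pos": TCP position; "ee_rot": TCP orientation; "force": force on the tool from outside, world axes, zero at the start; "wrist_torque": the same for the moment, N m; "grip_width": opening from 0.0 (shut) to 1.0 (fully open).
Only numpy, scipy, OpenCV 4.12 (cv2) and the standard library are available. Lean on these libraries where they do the work, as an engineer would, in place of code of your own. Each camera call takes 0.05 s, during which the arm holds its last target.

### The job

Start up the bake station on its bench switches: press the white cap (hood light), then the blue cap (extractor fan), then the green cap (oven), each lightly with the fingertips until it is fully down, where it stays. Do not lean hard on a switch, shift it or pick it up, and leave the red stop switch and the other things on the table alone.

Things in the scene. Friction and masses are not known exactly. Their poses are not given: they have to be found in the camera images.
- white_cap_top (a point): Centre of the top face of the white cap of a bench switch (switches the hood light); it moves with the cap. z is the cap's axis and points up. The cap is a flat-topped disc 51 mm across; while up, its top is 63.5 mm above the table and 20.5 mm above the steel collar (66 mm across) round it. The switch itself is a loose round grey puck, 96 mm across, its body 43 mm high to the top of the collar, 0.5 to 0.9 kg, on rubber feet.
- white_cap (a joint): How far the white cap is pushed down, in m: 0 up (start), 0.010 fully down. It counts as down beyond 0.006. It moves under about 3 N, has no spring, and stays where it was pushed. Pushed on when fully down, it meets a rubber cushion that begins to yield at 5 N, gives about 1 mm for each further 2.5 N (8 mm at most, then rigid) and springs back to this same fully-down height when let go; the joint value does not count that give.
- white_base (a point): Centre of the underside of the white switch's puck, on the table; it does not move when the cap goes down. z points up.
- blue_cap_top (a point): Centre of the top face of the blue cap of a bench switch (switches the extractor fan); it moves with the cap. z is the cap's axis and points up. The cap is a flat-topped disc 51 mm across; while up, its top is 63.5 mm above the table and 20.5 mm above the steel collar (66 mm across) round it. The switch itself is a loose round grey puck, 96 mm across, its body 43 mm high to the top of the collar, 0.5 to 0.9 kg, on rubber feet.
- blue_cap (a joint): How far the blue cap is pushed down, in m: 0 up (start), 0.010 fully down. It counts as down beyond 0.006. It moves under about 3 N, has no spring, and stays where it was pushed. Pushed on when fully down, it meets a rubber cushion that begins to yield at 5 N, gives about 1 mm for each further 2.5 N (8 mm at most, then rigid) and springs back to this same fully-down height when let go; the joint value does not count that give.
- blue_base (a point): Centre of the underside of the blue switch's puck, on the table; it does not move when the cap goes down. z points up.
- green_cap_top (a point): Centre of the top face of the green cap of a bench switch (switches the oven on); it moves with the cap. z is the cap's axis and points up. The cap is a flat-topped disc 51 mm across; while up, its top is 63.5 mm above the table and 20.5 mm above the steel collar (66 mm across) round it. The switch itself is a loose round grey puck, 96 mm across, its body 43 mm high to the top of the collar, 0.5 to 0.9 kg, on rubber feet.
- green_cap (a joint): How far the green cap is pushed down, in m: 0 up (start), 0.010 fully down. It counts as down beyond 0.006. It moves under about 3 N, has no spring, and stays where it was pushed. Pushed on when fully down, it meets a rubber cushion that begins to yield at 5 N, gives about 1 mm for each further 2.5 N (8 mm at most, then rigid) and springs back to this same fully-down height when let go; the joint value does not count that give.
- green_base (a point): Centre of the underside of the green switch's puck, on the table; it does not move when the cap goes down. z points up.
- red_cap_top (a point): Centre of the top face of the red cap of a bench switch (is the stop switch); it moves with the cap. z is the cap's axis and points up. The cap is a flat-topped disc 51 mm across; while up, its top is 63.5 mm above the table and 20.5 mm above the steel collar (66 mm across) round it. The switch itself is a loose round grey puck, 96 mm across, its body 43 mm high to the top of the collar, 0.5 to 0.9 kg, on rubber feet.
- red_cap (a joint): How far the red cap is pushed down, in m: 0 up (start), 0.010 fully down. It counts as down beyond 0.006. It moves under about 3 N, has no spring, and stays where it was pushed. Pushed on when fully down, it meets a rubber cushion that begins to yield at 5 N, gives about 1 mm for each further 2.5 N (8 mm at most, then rigid) and springs back to this same fully-down height when let go; the joint value does not count that give.
- red_base (a point): Centre of the underside of the red switch's puck, on the table; it does not move when the cap goes down. z points up.
- shaker: Upright spice shaker, green and clear with a black cap, 45 mm across, 105 mm high; loose, to be left alone. Origin at the centre of its underside.
- egg_timer: Round white wind-up kitchen timer, 62 mm across, 42 mm high; loose, to be left alone. Origin at the centre of its underside.
- ring_cutter: Plain steel ring cutter, 52 mm across, 34 mm high; loose, to be left alone. Origin at the centre of its underside.
Not all that is in view belongs to the job. What is shaped like the part that bears green_cap_top but yellow is not meant.

How it is judged:
By the outcome, as a careful person would: the job done as asked, in the order asked, and still so for the second after the job is handed in, with the robot touching nothing.
It also fails if it takes over 48 s, if anything falls off the work surface, if the arm or the gripper's body presses on something with over 40 N, if the wrist force passes 120 N, or if a joint passes its speed limit or range.

## Working session

There is one attempt and no reset: what is moved stays moved. The work goes in short steps, Python scripts to look and compute and a tool call to move; the robot and the scene stay as the last step left them, time stands still between calls to the robot, and variables do not carry over. Pictures are saved under pics/ and viewed, and the job is handed in when it is done.

Besides the shell and the picture viewer there is one more tool, called by a JSON object that holds its "fn" and its "kwargs". carry_out: Moves the arm, as the interface text tells. Its arguments: {"type":"object","properties":{"plan":{"type":"array"},"grip_force":{"type":"number"}},"required":["plan"]}

```bash
mkdir -p pics; cat > h.py <<'E'
import numpy as np,cv2
from rig import ctrl
E
python3 - <<'E'
from h import *
s=ctrl.sense();print(s)
for n in("scene","top"):
    c=ctrl.capture(n);cv2.imwrite(f"pics/{n}1.png",c["color"]);np.savez(f"{n}1.npz",**c)
    print(n,[c[k] for k in("fx","fy","cx","cy")],c["cam_to_world"],[k for k in c])
E
```

```text
{'time_s': 0.0, 'joints': array([-1.48341138e+00,  3.13431522e-01,  1.49844205e+00, -8.36727715e-06,
        1.33099129e+00, -2.23422101e-01]), 'dq': array([ 4.68663828e-04, -1.47641096e-03,  5.53591227e-04, -5.06190538e-05,
        9.20842203e-04,  1.10371405e-05]), 'tau': array([-1.13557817e-03, -4.12269044e+01, -2.59748125e+01, -2.39046940e-04,
        4.16213574e-03,  1.71244555e-06]), 'eef_pos': array([ 160.51151833, -499.59039279,  230.74265944]), 'ee_rot': array([-6.34910417e-04,  9.87948800e-01,  1.54779726e-01,  3.91797211e-05]), 'force': array([0.07930464, 0.27970489, 0.19684654]), 'wrist_torque': array([ 0.01335378,  0.01511372, -0.00604348]), 'grip_width': 0.9985758689059991}
scene [503.51467117334295, 503.51467117334295, 321.541082518793, 244.99567898894233] [[ 8.62505062e-01  1.91713021e-01 -4.68328022e-01  6.18696493e+01]
 [-5.05973243e-01  3.42658803e-01 -7.91565551e-01 -9.84987486e+02]
 [ 8.72329660e-03  9.19690743e-01  3.92546611e-01  4.28657458e+02]
 [ 0.00000000e+00  0.00000000e+00  0.00000000e+00  1.00000000e+00]] ['color', 'range_z', 'fx', 'fy', 'cx', 'cy', 'cam_to_world']
top [446.4373449438322, 446.4373449438322, 321.0254457847464, 241.28097419762642] [[ 2.29927726e-02  9.96513942e-01 -8.01953551e-02  4.42032795e+02]
 [-9.99722881e-01  2.25132616e-02 -6.87847555e-03 -2.68829771e+02]
 [-5.04903778e-03  8.03312867e-02  9.96755432e-01  9.14925254e+02]
 [ 0.00000000e+00  0.00000000e+00  0.00000000e+00  1.00000000e+00]] ['color', 'range_z', 'fx', 'fy', 'cx', 'cy', 'cam_to_world']
```

View pics/scene1.png

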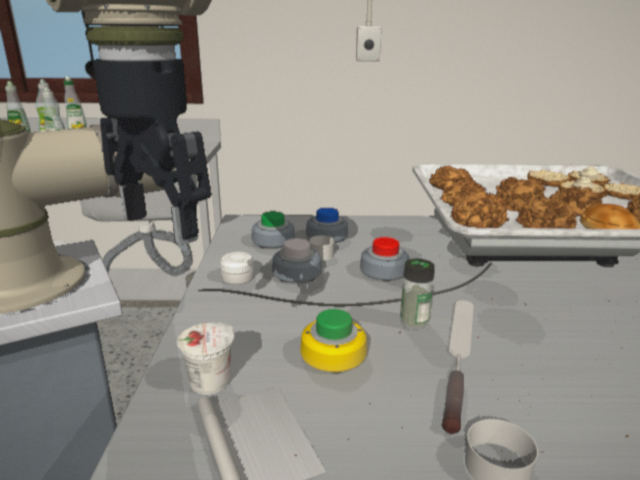

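View pics/top1.png

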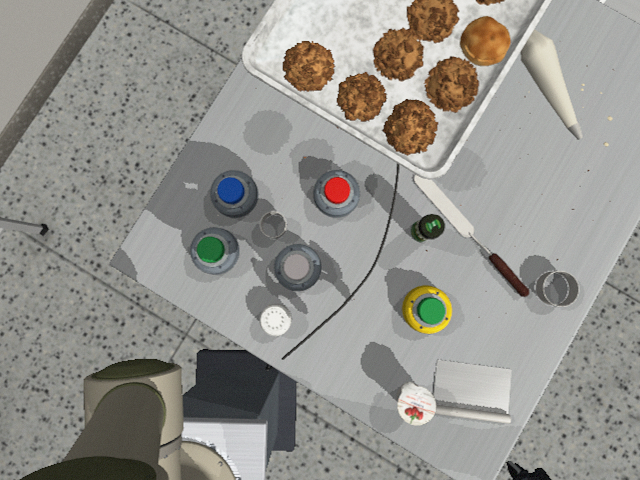

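The top view shows these switches:
- Blue cap at (231,190).
- Red cap at (337,190).
- Green cap on a grey puck at (211,249).
- Pale cap on a grey puck at (297,267), in the arm's shadow, which is the white candidate.
- Green cap on a yellow puck at (432,310). This is the decoy, because its body is yellow.

The egg timer is at (275,320) and a ring is at (272,225). Next I'll confirm with an enlarged crop and measure.

```bash
cat >> h.py <<'E'
def ray(c,u,v,z):
    M=c["cam_to_world"];d=M[:3,:3]@np.array([(u-c["cx"])/c["fx"],-(v-c["cy"])/c["fy"],-1.]);o=M[:3,3]
    return o+d*(z-o[2])/d[2]
def pt(c,u,v):
    r=c["range_z"][int(v),int(u)];M=c["cam_to_world"]
    return M[:3,:3]@(r*np.array([(u-c["cx"])/c["fx"],-(v-c["cy"])/c["fy"],-1.]))+M[:3,3]
def world(c,M=None):
    M=c["cam_to_world"] if M is None else M
    v,u=np.mgrid[:480,:640];r=c["range_z"]
    P=np.stack([(u-c["cx"])/c["fx"]*r,-(v-c["cy"])/c["fy"]*r,-r],-1)
    W=P@M[:3,:3].T+M[:3,3];W[r==0]=np.nan;return W
E
python3 - <<'E'
from h import *
for n,seeds in (("top",dict(white=(297,267),blue=(231,190),green=(211,249),red=(337,190),decoy=(432,310))),("scene",dict(white=(298,250),blue=(328,214),green=(273,218),red=(386,246)))):
    c=dict(np.load(n+"1.npz"));W=world(c);img=c["color"]
    for k,(u,v) in seeds.items():
        p=W[v,u]
        # cap top region: height near 63.5 within 40mm
        m=(np.abs(W[...,2]-p[2])<5)&(np.hypot(W[...,0]-p[0],W[...,1]-p[1])<45)
        nl,lab,st,ce=cv2.connectedComponentsWithStats(m.astype(np.uint8));l=lab[v,u]
        cu,cv_=ce[l];A=W[lab==l]
        print(n,k,"bgr",img[v,u],"seed",p.round(1),"px",ce[l].round(1),"ray",ray(c,cu,cv_,63.5).round(1),"extent",(np.nanpercentile(A,99,axis=0)-np.nanpercentile(A,1,axis=0)).round(1),"z",np.nanmedian(A[:,2]).round(1))
    if n=="top":
        m=np.nanmedian(W[340:360,420:430,2]);print("table z",m)
        for k,(u,v) in dict(timer=(275,320),ring=(272,214),shaker=(430,226)).items(): print(k,W[v,u])
        cv2.imwrite("pics/crop1.png",cv2.resize(img[150:350,180:380],(600,600),interpolation=2))
E
```

```text
top white bgr [147 150 154] seed [ 460.4 -218.3   63.6] px [296.5 266.6] ray [ 461.  -217.3   63.5] extent [47.5 47.5  7.2] z 64.0
top blue bgr [143  71  29] seed [605.9 -86.8  64. ] px [230.3 189.9] ray [606.2 -85.3  63.5] extent [46.7 47.5  6.7] z 64.3
top green bgr [ 48 102  28] seed [490.9 -53.2  64.8] px [209.8 249.3] ray [490.4 -50.6  63.5] extent [47.  47.   7.3] z 64.5
top red bgr [ 30  41 216] seed [ 610.7 -291.5   62.9] px [337.2 189.6] ray [ 611.4 -291.8   63.5] extent [47.7 46.4  7.5] z 64.2
top decoy bgr [ 77 153  49] seed [ 385.2 -475.3   63.8] px [431.8 310.7] ray [ 383.9 -475.    63.5] extent [46.9 46.6  8.2] z 63.9
table z 0.7526812589935048
timer [ 357.40936599 -177.21461665   41.43859661]
ring [ 568.40392746 -161.17910354   10.87160221]
shaker [ 539.39761948 -460.75582487  106.85794062]
scene white bgr [118 120 128] seed [ 453.3 -239.3   59.3] px [294.9 247.4] ray [ 449.5 -234.6   63.5] extent [45.7 46.   9.9] z 61.2
scene blue bgr [125  63  23] seed [ 598.2 -104.7   62. ] px [326.7 211.4] ray [602.2 -92.7  63.5] extent [46.1 45.3  8.6] z 64.1
scene green bgr [44 93 24] seed [481.8 -73.1  63.3] px [272.2 215.1] ray [487.7 -56.6  63.5] extent [46.1 45.2  7.4] z 64.2
scene red bgr [ 26  37 223] seed [ 599.7 -309.8   63. ] px [385.4 242.6] ray [ 607.7 -297.4   63.5] extent [46.  46.3  8. ] z 64.1
```

View pics/crop1.png

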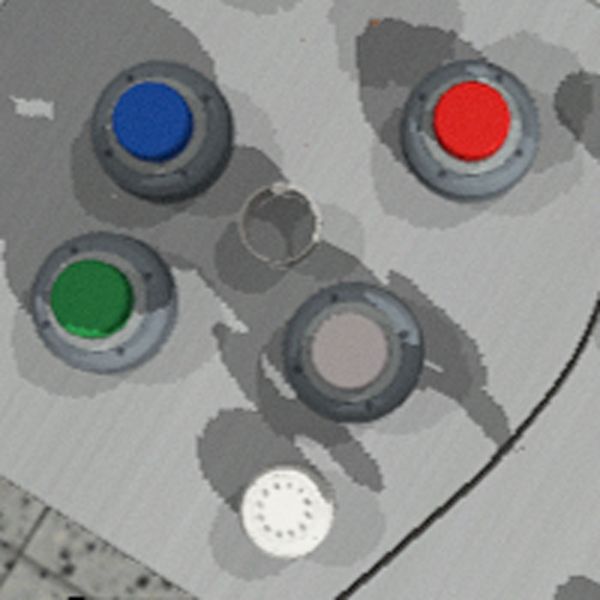

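The crop confirms the targets: white-grey disc on a grey puck at crop (349,347), blue at (152,121), and green on a grey puck at (92,299). The plain white disc with dots at crop (287,512) is the timer, 41 mm high. Cap tops measure z≈64 and about 47–50 mm across, as expected. I'll work out the moves in tool axes.

```bash
cat >> h.py <<'E'
from scipy.spatial.transform import Rotation as R
def go(t):
    s=ctrl.sense();q=s["ee_rot"];r=R.from_quat([q[1],q[2],q[3],q[0]])
    print("t",s["time_s"],"pos",s["eef_pos"].round(1),"F",s["force"].round(2),"tilt",r.as_matrix()[:,2].round(4),"q",s["joints"].round(3)); print("tool shift",r.inv().apply(np.array(t)-s["eef_pos"]).round(1))
E
python3 -c "
from h import *
go([461,-217,231])"
```

```text
t 0.1 pos [ 160.5 -499.6  230.8] F [0.27 0.25 0.62] tilt [-1.0e-04  1.1e-03 -1.0e+00] q [-1.483  0.313  1.498  0.     1.331 -0.223]
tool shift [ 3.725e+02 -1.772e+02  1.000e-01]
```

{"fn": "carry_out", "kwargs": {"plan": [[0, [10, -5, 0], [0, 0, 0]], [0, [20, -9.5, 0], [0, 0, 0]], [0, [20, -9.5, 0], [0, 0, 0]], [0, [20, -9.5, 0], [0, 0, 0]], [0, [20, -9.5, 0], [0, 0, 0]], [0, [20, -9.5, 0], [0, 0, 0]], [0, [20, -9.5, 0], [0, 0, 0]], [0, [20, -9.5, 0], [0, 0, 0]], [0, [20, -9.5, 0], [0, 0, 0]], [0, [20, -9.5, 0], [0, 0, 0]], [0, [20, -9.5, 0], [0, 0, 0]], [0, [20, -9.5, 0], [0, 0, 0]], [0, [20, -9.5, 0], [0, 0, 0]], [0, [20, -9.5, 0], [0, 0, 0]], [0, [20, -9.5, 0], [0, 0, 0]], [0, [20, -9.5, 0], [0, 0, 0]], [0, [20, -9.5, 0], [0, 0, 0]], [0, [20, -9.5, 0], [0, 0, 0]], [0, [20, -9.5, 0], [0, 0, 0]], [0, [2.5, -1.2, 0], [0, 0, 0]]], "grip_force": 20}}

```text
time_s: 1.77
eef_pos: [462.5, -214.4, 231.1]
ee_rot: [-0.0, 0.988, 0.156, 0.0]
force: [-0.5, -0.4, 0.3]
grip_width: -0.002
```

```bash
python3 - <<'E'
from h import *
go([461,-217,110]); print(ctrl.sense()["grip_width"])
s=ctrl.sense();c=ctrl.capture("wrist");q=s["ee_rot"];T=np.eye(4);T[:3,:3]=R.from_quat([q[1],q[2],q[3],q[0]]).as_matrix();T[:3,3]=s["eef_pos"]
W=world(c,T@c["tool_from_camera"]);cv2.imwrite("pics/wrist1.png",c["color"])
for b in ((461,-217),(606,-86),(490,-51)):
    m=(np.abs(W[...,2]-63.5)<5)&(np.hypot(W[...,0]-b[0],W[...,1]-b[1])<45)
    A=W[m]; print(b,len(A), (np.percentile(A,1,axis=0).round(1),np.percentile(A,99,axis=0).round(1),np.median(A,axis=0).round(1)) if len(A) else "")
E
```

```text
t 1.7667 pos [ 462.5 -214.4  231.1] F [-0.51 -0.42  0.35] tilt [ 2.e-04  1.e-03 -1.e+00] q [-6.650e-01  2.800e-01  1.543e+00  1.000e-03  1.320e+00  5.920e-01]
tool shift [ -2.3   2.1 121.1]
-0.001998408693010832
(461, -217) 2596 (array([ 438.4, -239.2,   59.3]), array([ 484.7, -192.4,   64.4]), array([ 462.2, -215.5,   62.7]))
(606, -86) 446 (array([ 581.8, -105.2,   58.9]), array([594.6, -75. ,  64.6]), array([586.5, -91. ,  62.3]))
(490, -51) 3350 (array([467.7, -72.9,  59.3]), array([514.2, -26.7,  64.5]), array([491.6, -50.2,  62.6]))
```

View pics/wrist1.png

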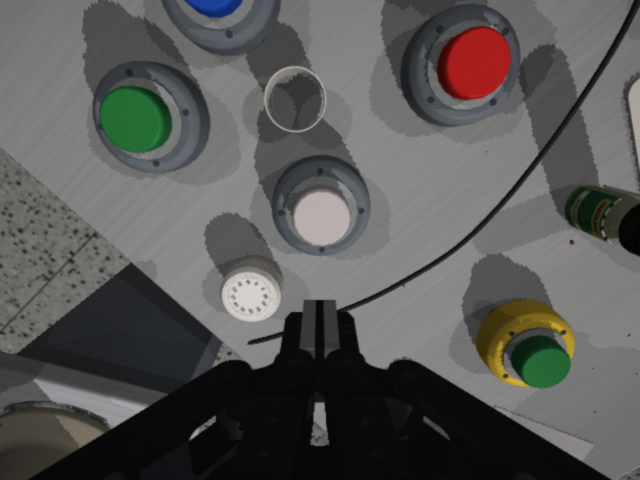

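The wrist view shows the white cap at (322,215) and puts its centre at (461.6,-215.8). That agrees with the top view, and the tip is within 2 mm of it in xy. Fingers are shut. Descending to about 9 mm above the cap.

{"fn": "carry_out", "kwargs": {"plan": [[0, [-1, 1, 10], [0, 0, 0]], [0, [0, 0, 20], [0, 0, 0]], [0, [0, 0, 20], [0, 0, 0]], [0, [0, 0, 20], [0, 0, 0]], [0, [0, 0, 20], [0, 0, 0]], [0, [0, 0, 20], [0, 0, 0]], [0, [0, 0, 20], [0, 0, 0]], [0, [0, 0, 14], [0, 0, 0]], [0, [0, 0, 8], [0, 0, 0]], [0, [0, 0, 6], [0, 0, 0]], [0, [0, 0, 0], [0, 0, 0]], [0, [0, 0, 0], [0, 0, 0]]]}}

```text
time_s: 2.82
eef_pos: [460.3, -218.8, 73.6]
ee_rot: [0.0, 0.988, 0.155, 0.0]
force: [0.8, -1.1, -0.0]
grip_width: -0.008
```

{"fn": "carry_out", "kwargs": {"plan": [[0, [1.5, -2, 4], [0, 0, 0]], [0, [0, 0, 3], [0, 0, 0]], [0, [0, 0, 2], [0, 0, 0]], [0, [0, 0, 1], [0, 0, 0]], [0, [0, 0, 1], [0, 0, 0]], [0, [0, 0, 1], [0, 0, 0]], [0, [0, 0, 0], [0, 0, 0]]]}}

```text
time_s: 3.4
eef_pos: [461.2, -216.1, 61.3]
ee_rot: [-0.0, 0.988, 0.155, 0.0]
force: [0.3, 0.8, -0.6]
grip_width: -0.001
```

{"fn": "carry_out", "kwargs": {"plan": [[0, [0, 0, 1], [0, 0, 0]], [0, [0, 0, 1], [0, 0, 0]], [0, [0, 0, 1], [0, 0, 0]], [0, [0, 0, 0], [0, 0, 0]]]}}

```text
time_s: 3.73
eef_pos: [461.2, -216.2, 58.1]
ee_rot: [0.0, 0.988, 0.155, 0.0]
force: [0.4, -0.0, 0.1]
grip_width: -0.0
```

{"fn": "carry_out", "kwargs": {"plan": [[0, [0, 0, 1], [0, 0, 0]], [0, [0, 0, 1], [0, 0, 0]]]}}

```text
time_s: 3.9
eef_pos: [461.2, -216.2, 56.3]
ee_rot: [0.0, 0.988, 0.155, 0.0]
force: [0.4, 1.4, 3.0]
grip_width: 0.002
```

```bash
python3 - <<'E'
from h import *
go([461.5,-216.5,53.5])
c=ctrl.capture("wrist");cv2.imwrite("pics/wrist2.png",c["color"][200:480,160:480]);c=ctrl.capture("scene");cv2.imwrite("pics/scene2.png",cv2.resize(c["color"][190:310,220:380],(800,600)))
E
```

```text
t 3.9 pos [ 461.2 -216.2   56.3] F [0.43 1.41 2.99] tilt [ 1.e-04 -1.e-04 -1.e+00] q [-0.669  0.493  1.745 -0.     0.904  0.591]
tool shift [0.2 0.4 2.8]
```

View pics/scene2.png

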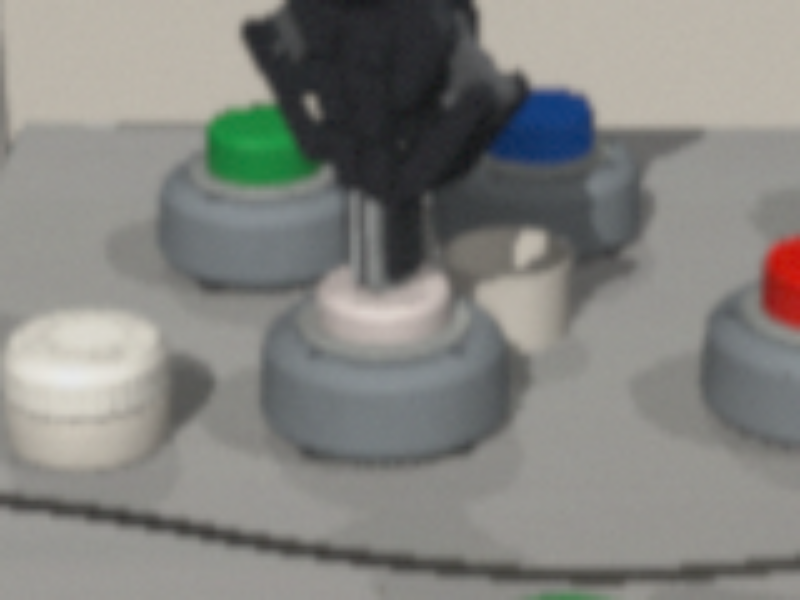

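View pics/wrist2.png

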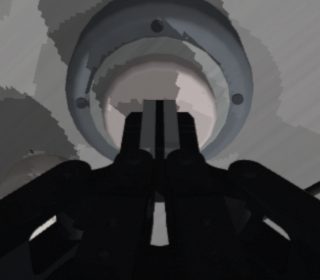

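The fingertips are on the white cap at scene-crop (385,285), pushing it down at about 3 N. Continuing in small steps.

{"fn": "carry_out", "kwargs": {"plan": [[0, [0, 0, 1], [0, 0, 0]], [0, [0, 0, 1], [0, 0, 0]], [0, [0, 0, 1], [0, 0, 0]]]}}

```text
time_s: 4.25
eef_pos: [461.2, -216.2, 53.3]
ee_rot: [0.0, 0.988, 0.155, 0.0]
force: [-1.1, 1.5, 4.9]
grip_width: -0.006
```

{"fn": "carry_out", "kwargs": {"plan": [[0, [0, 0, 0.5], [0, 0, 0]], [0, [0, 0, 0], [0, 0, 0]]]}}

```text
time_s: 4.42
eef_pos: [461.2, -216.2, 52.9]
ee_rot: [0.0, 0.988, 0.155, 0.0]
force: [-1.9, 0.6, 6.1]
grip_width: 0.002
```

It is on the cushion, with a steady 6 N and the tip at z 52.9. Mid-stroke at rest the force was about 0. I'll retract and go to blue.

{"fn": "carry_out", "kwargs": {"plan": [[0, [0, 0, -5], [0, 0, 0]], [0, [0, 0, -15], [0, 0, 0]], [0, [0, 0, -20], [0, 0, 0]], [0, [0, 0, -20], [0, 0, 0]], [0, [0, 0, -15], [0, 0, 0]], [0, [10, -4.5, 0], [0, 0, 0]], [0, [20, -9, 0], [0, 0, 0]], [0, [20, -9, 0], [0, 0, 0]], [0, [20, -9, 0], [0, 0, 0]], [0, [20, -9, 0], [0, 0, 0]], [0, [20, -9, 0], [0, 0, 0]], [0, [20, -9, 0], [0, 0, 0]], [0, [20, -9, 0], [0, 0, 0]], [0, [18, -8, 0], [0, 0, 0]], [0, [10, -4.5, 0], [0, 0, 0]], [0, [0, 0, 0], [0, 0, 0]], [0, [0, 0, 0], [0, 0, 0]], [0, [0, 0, 0], [0, 0, 0]]]}}

```text
time_s: 5.92
eef_pos: [605.6, -86.1, 127.4]
ee_rot: [-0.0, 0.988, 0.154, -0.0]
force: [0.2, -0.1, -0.9]
grip_width: -0.003
```

```bash
python3 - <<'E'
from h import *
go([606,-85.5,70])
s=ctrl.sense();c=ctrl.capture("wrist");q=s["ee_rot"];T=np.eye(4);T[:3,:3]=R.from_quat([q[1],q[2],q[3],q[0]]).as_matrix();T[:3,3]=s["eef_pos"]
W=world(c,T@c["tool_from_camera"]);cv2.imwrite("pics/wrist3.png",c["color"])
for b,z in (((606,-86),63.5),((461,-217),53.5)):
    m=(np.abs(W[...,2]-z)<4)&(np.hypot(W[...,0]-b[0],W[...,1]-b[1])<45)
    A=W[m]; print(b,len(A), (np.percentile(A,1,axis=0).round(1),np.percentile(A,99,axis=0).round(1),np.median(A,axis=0).round(1)) if len(A) else "")
c=ctrl.capture("top");W=world(c);print(np.nanmedian(W[262:272,292:302].reshape(-1,3),axis=0));cv2.imwrite("pics/top3.png",c["color"])
E
```

```text
t 5.9167 pos [605.6 -86.1 127.4] F [ 0.17 -0.08 -0.92] tilt [-8.e-04  1.e-04 -1.e+00] q [-0.332  0.593  1.354 -0.     1.195  0.928]
tool shift [ 0.6 -0.4 57.4]
(606, -86) 5156 (array([ 584.6, -106.2,   60. ]), array([630.6, -60.1,  64.2]), array([608.7, -82.7,  62.7]))
(461, -217) 0 
[ 461.50176619 -216.8156635    54.32165082]
```

View pics/wrist3.png

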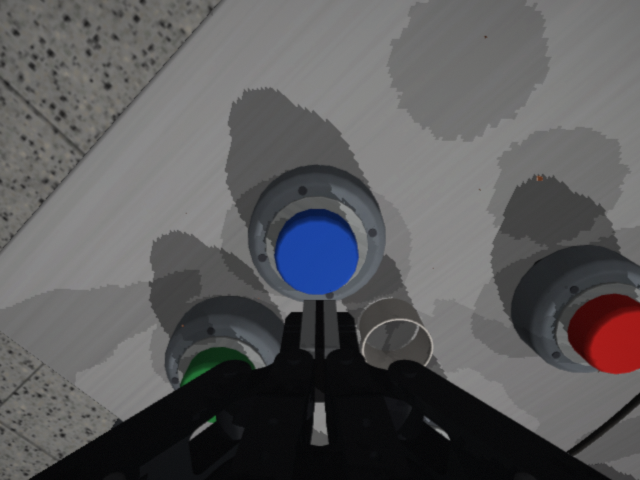

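View pics/top3.png

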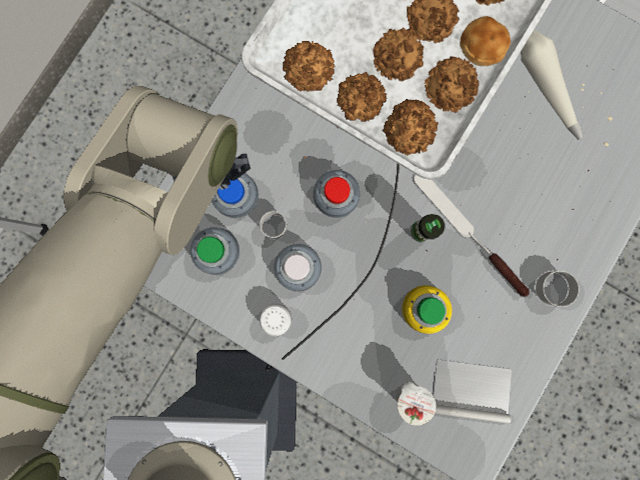

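The white cap top now reads 54.3 (it was 64.0), so it is fully down, and its puck is in the same place. The blue cap is at (316,252) in the wrist view; the wrist gives (607.6,-83.2) and the top view (606.2,-85.3), so I'll aim between them.

{"fn": "carry_out", "kwargs": {"plan": [[0, [1.5, -1.5, 8], [0, 0, 0]], [0, [0, 0, 15], [0, 0, 0]], [0, [0, 0, 15], [0, 0, 0]], [0, [0, 0, 10], [0, 0, 0]], [0, [0, 0, 7], [0, 0, 0]], [0, [0, 0, 5], [0, 0, 0]], [0, [0, 0, 0], [0, 0, 0]], [0, [0, 0, 0], [0, 0, 0]]]}}

```text
time_s: 6.68
eef_pos: [607.3, -83.7, 68.1]
ee_rot: [0.0, 0.988, 0.155, 0.0]
force: [0.7, 0.2, 0.6]
grip_width: 0.0
```

{"fn": "carry_out", "kwargs": {"plan": [[0, [0, 0, 2], [0, 0, 0]], [0, [0, 0, 1], [0, 0, 0]], [0, [0, 0, 1], [0, 0, 0]], [0, [0, 0, 1], [0, 0, 0]], [0, [0, 0, 1], [0, 0, 0]], [0, [0, 0, 1], [0, 0, 0]], [0, [0, 0, 1], [0, 0, 0]], [0, [0, 0, 1], [0, 0, 0]], [0, [0, 0, 1], [0, 0, 0]], [0, [0, 0, 1], [0, 0, 0]], [0, [0, 0, 1], [0, 0, 0]], [0, [0, 0, 1], [0, 0, 0]]]}}

```text
time_s: 7.68
eef_pos: [607.3, -83.6, 54.8]
ee_rot: [0.0, 0.988, 0.155, 0.0]
force: [0.9, 0.8, 2.7]
grip_width: 0.0
```

{"fn": "carry_out", "kwargs": {"plan": [[0, [0, 0, 1], [0, 0, 0]], [0, [0, 0, 0.5], [0, 0, 0]], [0, [0, 0, 0], [0, 0, 0]]]}}

```text
time_s: 7.93
eef_pos: [607.3, -83.7, 53.4]
ee_rot: [0.0, 0.988, 0.155, 0.0]
force: [0.4, -0.2, 4.3]
grip_width: 0.003
```

{"fn": "carry_out", "kwargs": {"plan": [[0, [0, 0, 0.5], [0, 0, 0]], [0, [0, 0, 0], [0, 0, 0]], [0, [0, 0, 0], [0, 0, 0]]]}}

```text
time_s: 8.18
eef_pos: [607.3, -83.7, 53.1]
ee_rot: [0.0, 0.988, 0.155, 0.0]
force: [0.0, -0.4, 6.0]
grip_width: 0.0
```

It is on the cushion at 6.0 N. Retracting, then on to green at about (490.8,-50.2).

{"fn": "carry_out", "kwargs": {"plan": [[0, [0, 0, -5], [0, 0, 0]], [0, [0, 0, -15], [0, 0, 0]], [0, [0, 0, -20], [0, 0, 0]], [0, [0, 0, -20], [0, 0, 0]], [0, [0, 0, -15], [0, 0, 0]], [0, [-10, -6.5, 0], [0, 0, 0]], [0, [-18, -12, 0], [0, 0, 0]], [0, [-18, -12, 0], [0, 0, 0]], [0, [-18, -12, 0], [0, 0, 0]], [0, [-18, -12, 0], [0, 0, 0]], [0, [-12, -8, 0], [0, 0, 0]], [0, [-7, -5, 0], [0, 0, 0]], [0, [0, 0, 0], [0, 0, 0]], [0, [0, 0, 0], [0, 0, 0]], [0, [0, 0, 0], [0, 0, 0]]]}}

```text
time_s: 9.43
eef_pos: [491.1, -50.6, 127.8]
ee_rot: [0.0, 0.988, 0.155, 0.0]
force: [-0.2, -0.9, 0.2]
grip_width: -0.001
```

```bash
python3 - <<'E'
from h import *
go([490.8,-50.2,68])
s=ctrl.sense();c=ctrl.capture("wrist");q=s["ee_rot"];T=np.eye(4);T[:3,:3]=R.from_quat([q[1],q[2],q[3],q[0]]).as_matrix();T[:3,3]=s["eef_pos"]
W=world(c,T@c["tool_from_camera"]);cv2.imwrite("pics/wrist4.png",c["color"])
for b,z in (((606,-86),53.5),((490,-51),63.5)):
    m=(np.abs(W[...,2]-z)<4)&(np.hypot(W[...,0]-b[0],W[...,1]-b[1])<30)
    A=W[m]; print(b,len(A), (np.percentile(A,1,axis=0).round(1),np.percentile(A,99,axis=0).round(1),np.median(A,axis=0).round(1)) if len(A) else "")
E
```

```text
t 9.4333 pos [491.1 -50.6 127.8] F [-0.22 -0.95  0.18] tilt [ 5.e-04 -2.e-04 -1.e+00] q [-0.34   0.356  1.73  -0.     1.056  0.92 ]
tool shift [-0.2 -0.5 59.8]
(606, -86) 7380 (array([ 583.1, -105.8,   50.1]), array([629.5, -59.8,  54.5]), array([607.1, -82.3,  52.8]))
(490, -51) 5100 (array([468.2, -71.5,  59.9]), array([514.3, -25.2,  64.2]), array([492.3, -48. ,  62.7]))
```

View pics/wrist4.png

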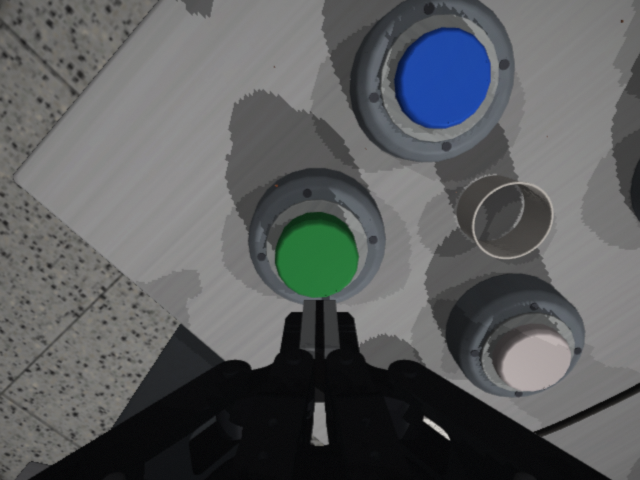

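The wrist view shows the blue cap at (443,78) down: its top is now 52.8, against 62.7 before. The green cap on its grey puck is ahead at (316,255), about (491,-49). Pressing it.

{"fn": "carry_out", "kwargs": {"plan": [[0, [0.5, -1, 8], [0, 0, 0]], [0, [0, 0, 15], [0, 0, 0]], [0, [0, 0, 15], [0, 0, 0]], [0, [0, 0, 10], [0, 0, 0]], [0, [0, 0, 7], [0, 0, 0]], [0, [0, 0, 4], [0, 0, 0]], [0, [0, 0, 2], [0, 0, 0]], [0, [0, 0, 0], [0, 0, 0]], [0, [0, 0, 0], [0, 0, 0]]]}}

```text
time_s: 10.23
eef_pos: [490.8, -49.2, 67.2]
ee_rot: [0.0, 0.988, 0.155, 0.0]
force: [0.9, 0.1, 0.9]
grip_width: -0.0
```

{"fn": "carry_out", "kwargs": {"plan": [[0, [0, 0, 1], [0, 0, 0]], [0, [0, 0, 1], [0, 0, 0]], [0, [0, 0, 1], [0, 0, 0]], [0, [0, 0, 1], [0, 0, 0]], [0, [0, 0, 1], [0, 0, 0]], [0, [0, 0, 1], [0, 0, 0]], [0, [0, 0, 1], [0, 0, 0]], [0, [0, 0, 1], [0, 0, 0]], [0, [0, 0, 1], [0, 0, 0]], [0, [0, 0, 1], [0, 0, 0]]]}}

```text
time_s: 11.07
eef_pos: [490.6, -49.2, 56.7]
ee_rot: [0.0, 0.988, 0.155, 0.0]
force: [-0.0, 1.0, 3.0]
grip_width: -0.002
```

{"fn": "carry_out", "kwargs": {"plan": [[0, [0, 0, 1], [0, 0, 0]], [0, [0, 0, 1], [0, 0, 0]], [0, [0, 0, 1], [0, 0, 0]], [0, [0, 0, 0.5], [0, 0, 0]], [0, [0, 0, 0], [0, 0, 0]], [0, [0, 0, 0], [0, 0, 0]]]}}

```text
time_s: 11.57
eef_pos: [490.6, -49.2, 53.4]
ee_rot: [0.0, 0.988, 0.155, 0.0]
force: [-0.3, 0.2, 5.1]
grip_width: -0.003
```

{"fn": "carry_out", "kwargs": {"plan": [[0, [0, 0, 0.5], [0, 0, 0]], [0, [0, 0, 0], [0, 0, 0]]]}}

```text
time_s: 11.73
eef_pos: [490.7, -49.2, 53.0]
ee_rot: [0.0, 0.988, 0.155, 0.0]
force: [-1.4, 0.9, 6.2]
grip_width: 0.0
```

{"fn": "carry_out", "kwargs": {"plan": [[0, [0, 0, -5], [0, 0, 0]], [0, [0, 0, -15], [0, 0, 0]], [0, [0, 0, -20], [0, 0, 0]], [0, [0, 0, -25], [0, 0, 0]], [0, [0, 0, -25], [0, 0, 0]], [0, [0, 0, -25], [0, 0, 0]], [0, [0, 0, -25], [0, 0, 0]], [0, [-8, 7, -15], [0, 0, 0]], [0, [-16, 14, 0], [0, 0, 0]], [0, [-16, 14, 0], [0, 0, 0]], [0, [-16, 14, 0], [0, 0, 0]], [0, [-16, 14, 0], [0, 0, 0]], [0, [-16, 14, 0], [0, 0, 0]], [0, [-16, 14, 0], [0, 0, 0]], [0, [-16, 14, 0], [0, 0, 0]], [0, [-16, 14, 0], [0, 0, 0]], [0, [-16, 14, 0], [0, 0, 0]], [0, [-16, 14, 0], [0, 0, 0]], [0, [-16, 14, 0], [0, 0, 0]], [0, [-8, 7, 0], [0, 0, 0]]]}}

```text
time_s: 13.4
eef_pos: [357.9, -269.1, 207.7]
ee_rot: [-0.0, 0.988, 0.154, -0.0]
force: [0.2, 0.4, 0.4]
grip_width: -0.001
```

{"fn": "carry_out", "kwargs": {"plan": [[0, [-10, 14, 0], [0, 0, 0]], [0, [-10, 14, 0], [0, 0, 0]], [0, [-10, 14, 0], [0, 0, 0]], [0, [-10, 14, 0], [0, 0, 0]], [0, [-5, 7, 0], [0, 0, 0]], [0, [0, 0, 0], [0, 0, 0]], [0, [0, 0, 0], [0, 0, 0]]]}}

```text
time_s: 13.98
eef_pos: [335.6, -341.0, 207.6]
ee_rot: [-0.0, 0.988, 0.155, -0.0]
force: [0.0, -0.0, 0.3]
grip_width: -0.002
```

```bash
python3 - <<'E'
from h import *
go([300,-300,200])
c=ctrl.capture("top");cv2.imwrite("pics/top5.png",c["color"]);W=world(c)
for k,(u,v) in dict(white=(297,267),blue=(231,190),green=(211,249),red=(337,190),decoy=(432,310)).items():
    p=np.nanmedian(W[v-3:v+4,u-3:u+4].reshape(-1,3),axis=0)
    m=(np.abs(W[...,2]-p[2])<4)&(np.hypot(W[...,0]-p[0],W[...,1]-p[1])<30)
    A=W[m];print(k,"z",p[2].round(1),"c",((np.percentile(A,1,axis=0)+np.percentile(A,99,axis=0))/2).round(1))
E
```

```text
t 13.9833 pos [ 335.6 -341.   207.6] F [ 0.03 -0.    0.29] tilt [-2.e-04  8.e-04 -1.e+00] q [-1.039  0.232  1.669  0.     1.242  0.221]
tool shift [-21.4 -49.9   7.6]
white z 54.4 c [ 460.7 -217.6   54.2]
blue z 53.9 c [606.8 -84.8  53.8]
green z 54.0 c [490.  -50.7  53.8]
red z 64.5 c [ 612.1 -291.6   64.3]
decoy z 64.1 c [ 384.2 -475.1   63.8]
```

View pics/top5.png

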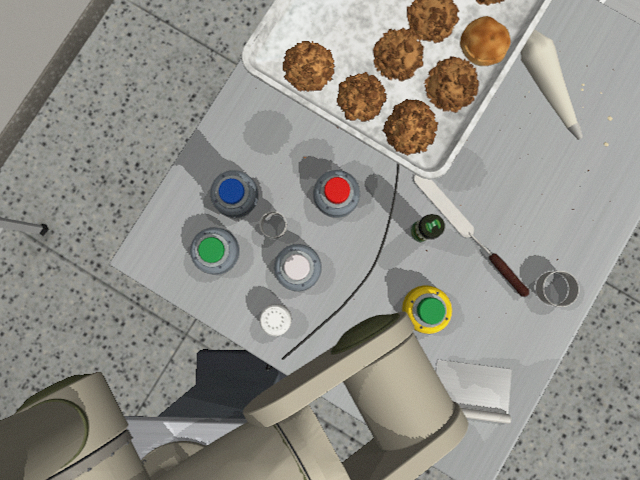

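The white (297,267), blue (231,190) and green (211,249) caps are all about 10 mm lower, at z≈54. Red and the decoy are still up at 64, nothing has shifted, and the arm is clear. Handing in.

```bash
python3 -c "
from h import *
print(ctrl.finish_job())"
```

```text
the job is handed in; nothing more can be done
None
```

I pressed the white, then the blue, then the green cap (the one on the grey puck) with the shut fingertips. Each went down until it met its cushion, at about 6 N, and I then drew the arm clear and handed the job in at about 14 s.

**Caps:** the last top view put the three cap tops at z≈54 mm, about 10 mm lower than at the start. The red stop switch and the green cap on the yellow puck were still up, at about 64 mm.

**Positions:** the pressed switches' centres were within about 1 mm of where they started, and the shaker, timer and ring looked unmoved.

**Disagreement:** the cameras differed by up to about 2.5 mm on the cap centres. For blue I aimed between the two readings, which was well inside the 51 mm cap.

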